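# Shut the covers of the pans that hold squash

### The job

The squash is cut, so cover it: with your fingertips, push the sliding cover of each pan that has squash in it fully shut, until it stops. Leave the cover of the pan with only the small steel cup open, just as it is. Do not grasp or lift anything, and do not disturb the things standing around.

Things in the scene. Friction and masses are not known exactly. Their poses are not given: they have to be found in the camera images.
- station: fixed steel block, 315 mm deep (x) by 390 mm wide (y), deck 85 mm above the table. Origin at its underside, 160 mm from the near edge; x points away from the robot, the way the covers shut, y left, z up. Open covers park on the near deck, leaving a bare ledge of 48 mm or more before them. Guide strips 5 mm wide, 10 mm high, between the covers, from 114 mm before to 148 mm past the origin
- pan_left (a point): middle of the floor of the left pan (as seen from the robot), 65 mm below the deck; the opening is 117 mm along the station's x by 106 to 112 mm along y, the pans 125 mm apart along y
- cover_left (a joint): how far the left pan's sliding cover is open, in m: 0 = fully shut, against its stop; 0.112 = fully open, parked on the near deck. It slides straight along the station's x axis, resists with about 3 N and stays where it is left
- cover_left_face (a point): centre of the near face of the left cover (the face towards the robot), 15 mm above the deck, moving with the cover. The cover is a grey plastic block 125 mm long (from this face away from the robot), 110 mm wide, 30 mm high, its bottom 1 mm above the deck; too wide to grip, it is pushed shut on this face, away from the robot
- pan_middle (a point): middle of the floor of the middle pan (as seen from the robot), 65 mm below the deck; the opening is 117 mm along the station's x by 106 to 112 mm along y, the pans 125 mm apart along y
- cover_middle (a joint): how far the middle pan's sliding cover is open, in m: 0 = fully shut, against its stop; 0.112 = fully open, parked on the near deck. It slides straight along the station's x axis, resists with about 3 N and stays where it is left
- cover_middle_face (a point): centre of the near face of the middle cover (the face towards the robot), 15 mm above the deck, moving with the cover. The cover is a grey plastic block 125 mm long (from this face away from the robot), 110 mm wide, 30 mm high, its bottom 1 mm above the deck; too wide to grip, it is pushed shut on this face, away from the robot
- pan_right (a point): middle of the floor of the right pan (as seen from the robot), 65 mm below the deck; the opening is 117 mm along the station's x by 106 to 112 mm along y, the pans 125 mm apart along y
- cover_right (a joint): how far the right pan's sliding cover is open, in m: 0 = fully shut, against its stop; 0.112 = fully open, parked on the near deck. It slides straight along the station's x axis, resists with about 3 N and stays where it is left
- cover_right_face (a point): centre of the near face of the right cover (the face towards the robot), 15 mm above the deck, moving with the cover. The cover is a grey plastic block 125 mm long (from this face away from the robot), 110 mm wide, 30 mm high, its bottom 1 mm above the deck; too wide to grip, it is pushed shut on this face, away from the robot
- squash_a_center (a point): centre of a loose orange squash piece, 56 x 38 x 34 mm, lying in one of the pans; within 35 mm of the middle of its pan, seen from above
- squash_a2_center (a point): centre of a loose orange squash piece, 46 x 32 x 28 mm, lying in one of the pans; it shares its pan with squash_a
- squash_b_center (a point): centre of a loose orange squash piece, 56 x 38 x 34 mm, lying in one of the pans; within 35 mm of the middle of its pan, seen from above
- squash_b2_center (a point): centre of a loose orange squash piece, 46 x 32 x 28 mm, lying in one of the pans; it shares its pan with squash_b
- cup_center (a point): centre of a small loose steel cup, 50 mm wide, 45 mm tall, standing in the pan that has no squash, within 35 mm of its middle, seen from above
- shaker: bystander, to be left alone: white ceramic salt shaker, 32 mm wide, 52 mm tall, standing on the near ledge of the station between the left and middle covers. Origin at its underside
- tin: bystander, to be left alone: small steel spice tin, 32 mm wide, 45 mm tall, standing on the near ledge of the station between the middle and right covers. Origin at its underside
- mug: bystander, to be left alone: steel travel mug with a black lid, 84 mm wide, 143 mm tall, to the right of the station. Origin at its underside
- jar: bystander, to be left alone: glass jar, 70 mm wide, 100 mm tall, to the left of the station. Origin at its underside
- bowl: bystander, to be left alone: white ceramic bowl, 130 mm wide, 55 mm tall, to the left of the station. Origin at its underside
- gourd: bystander, to be left alone: small whole squash standing on the table to the right, 110 mm wide, 105 mm tall. Origin at its underside
Things that resemble listed ones, but are neither listed nor needed, are in the scene too. Leave any blue or green look-alike of the part that bears squash_b_center alone. Leave any turquoise or yellow look-alike of the part that bears squash_a_center alone.

How it is judged (in metres and radians):
At the end, for the whole second after the job is handed in: The covers of both pans with squash are within 4 mm of fully shut; the cover over the pan with the cup is still open, within 12 mm of where it was; squash and cup lie in their pans; every bystander is within 30 mm of its starting place (((horizontal distance between any of squash_a_center, squash_b_center and pan_left below 0.06 m and value of joint cover_left below 0.004 m) or (horizontal distance between cup_center and pan_left below 0.06 m and distance of cover_left_face from where it was at the start of the episode below 0.012 m and value of joint cover_left above 0.06 m)) and ((horizontal distance between any of squash_a_center, squash_b_center and pan_middle below 0.06 m and value of joint cover_middle below 0.004 m) or (horizontal distance between cup_center and pan_middle below 0.06 m and distance of cover_middle_face from where it was at the start of the episode below 0.012 m and value of joint cover_middle above 0.06 m)) and ((horizontal distance between any of squash_a_center, squash_b_center and pan_right below 0.06 m and value of joint cover_right below 0.004 m) or (horizontal distance between cup_center and pan_right below 0.06 m and distance of cover_right_face from where it was at the start of the episode below 0.012 m and value of joint cover_right above 0.06 m)) and (horizontal distance between squash_a_center and pan_left below 0.06 m or horizontal distance between squash_a_center and pan_middle below 0.06 m or horizontal distance between squash_a_center and pan_right below 0.06 m) and (horizontal distance between squash_a2_center and pan_left below 0.06 m or horizontal distance between squash_a2_center and pan_middle below 0.06 m or horizontal distance between squash_a2_center and pan_right below 0.06 m) and (horizontal distance between squash_b_center and pan_left below 0.06 m or horizontal distance between squash_b_center and pan_middle below 0.06 m or horizontal distance between squash_b_center and pan_right below 0.06 m) and (horizontal distance between squash_b2_center and pan_left below 0.06 m or horizontal distance between squash_b2_center and pan_middle below 0.06 m or horizontal distance between squash_b2_center and pan_right below 0.06 m) and (horizontal distance between cup_center and pan_left below 0.06 m or horizontal distance between cup_center and pan_middle below 0.06 m or horizontal distance between cup_center and pan_right below 0.06 m) and height (world z) of each of squash_a_center, squash_a2_center, squash_b_center, squash_b2_center, cup_center below 0.07 m and distance of each of shaker, tin, mug, jar, bowl, gourd from where it was at the start of the episode below 0.03 m); the robot touches nothing.
It fails at once if the cover of the pan with the cup is moved more than 12 mm ((horizontal distance between cup_center and pan_left below 0.06 m and distance of cover_left_face from where it was at the start of the episode above 0.012 m) or (horizontal distance between cup_center and pan_middle below 0.06 m and distance of cover_middle_face from where it was at the start of the episode above 0.012 m) or (horizontal distance between cup_center and pan_right below 0.06 m and distance of cover_right_face from where it was at the start of the episode above 0.012 m)).
It fails at once if squash or the cup is lifted out of its pan, or moved more than 40 mm (height (world z) of any of squash_a_center, squash_a2_center, squash_b_center, squash_b2_center, cup_center above 0.07 m or distance of any of squash_a_center, squash_a2_center, squash_b_center, squash_b2_center, cup_center from where it was at the start of the episode above 0.04 m).
It fails at once if a bystander is lifted, or displaced by more than 30 mm (distance of any of shaker, tin, mug, jar, bowl, gourd from where it was at the start of the episode above 0.03 m).
It fails at once if a standing bystander is knocked over (angle between any of shaker, tin, mug, jar, bowl, gourd's own z axis and vertical above 0.6 rad).
It also fails if it takes over 42 s, if anything falls off the work surface, if the arm or the gripper's body presses on something with over 40 N, if the wrist force passes 120 N, or if a joint passes its speed limit or range.

### The arm

A 6-joint arm with a two-finger parallel gripper is mounted at the origin on the work surface. World frame = base frame: x ahead of the robot, y to its left, z up, the work surface at z = 0. Lengths are in mm, angles in rad, forces in N, time in s.
With the tool pointing down it reaches from about 350 to 875 mm from the base axis. Payload 4.2 kg.
Tool frame: the origin (TCP) lies between the finger pads; the fingertips stand 25 mm ahead of it and the grasp point (between the pads) lies 6 mm ahead of it; z points along the fingers, y is the line along which they close (so a half turn about z gives the same grasp; the last joint's range is limited). The gripper opens to 85 mm and grips with 20 to 120 N. Pads are 22 mm wide; open, the fingers measure 114 mm over their backs; the gripper's body (76 mm by 85 mm) begins 54 mm behind the grasp point. The pads swing forward as they close: fully open they stand 13 mm farther back than shut.
Start: joints at [1.528, 0.385, 0.008, 0, -1.194, -0.259], TCP at [185.742, 596.74, 256.312] pointing down, gripper open.
Joint ranges: [-3.14, 3.14], [-1.21, 2.06], [-1.07, 1.41], [-3.16, 2.05], [-2.99, -0.16], [-3.1, 3.1]. Speed limits (rad/s): [2.79, 2.79, 3.14, 3.14, 3.14, 3.14].

### API

Orientations are given as a unit quaternion [x, y, z, w].
In Python, from bench import read_state, get_image, job_done gives the robot as it stands.
- The arm moves only by the tool play_rows, never from a script. Its argument "series" is a list of rows, each a list of 6 numbers: the shift along the world's x, y, z in mm, then the turn, a rotation vector about the world's x, y, z in units of 6 degrees (1.0 is 6 degrees). A call has 1 to 20 rows; each row shifts and turns the commanded pose from where the row before left it; what a row does not reach is not made up. A row lasts 1/12 s, in which the tool goes at most 41.7 mm and 7.16 degrees, less where a joint would pass 70% of its speed; a pose out of reach is approached as far as the arm can. A call is refused whole if a number of a shift passes 41.7 or a number of a turn 1, either way. A call with a gripper value outside its range is refused whole. "gripper" is the opening, from 0 (shut) to 1 (fully open), set as the call begins (left out, the last holds). The fingers move at their own pace and stop on an object; the grip force is fixed at half the most. Time passes only in rows, so rows that do not move let the fingers close. It gives the time, the measured TCP pose, the force, the opening and the grip force at its end, in the units of the state.
- read_state(): the state, without advancing time (a new reading comes with each control period).
- get_image(name): name is "scene" or "top"; returns a dict with "image" (420x560x3 uint8, red, green, blue), "fx", "fy", "cx", "cy" (pixels), "eye" and "rotation" of the camera in the world. Camera axes: x right, y down, z forward; pixel columns grow to the right and rows downward; lengths in mm; the calibration is good to about 2 mm. A picture is of the moment at which its call begins. There is no depth.
- job_done(): hands the job in; it is judged then, once.
The state is a dict: "clock": time; "joints": joint angles; "joint_vel": joint speeds; "joint_efforts": joint torques, N m; "position": TCP position; "ee_rot": TCP orientation; "contact_force": force on the tool from outside, world axes, zero at the start; "wrist_torque": the same for the moment, N m; "gripper_width": finger opening in mm; "grasp_force": force on a finger pad.
Only numpy, scipy, OpenCV 4.12 (cv2) and the standard library are available. Lean on these libraries where they do the work, as an engineer would, in place of code of your own. Each camera call takes 0.05 s, during which the arm holds its last target. There are 200 camera calls.

## Working session

There is one attempt and no reset: what is moved stays moved. The work goes in short steps, Python scripts to look and compute and a tool call to move; the robot and the scene stay as the last step left them, time stands still between calls to the robot, and variables do not carry over. Pictures are saved under pics/ and viewed, at most 10 in all, crops included, and the job is handed in when it is done.

Besides the shell and the picture viewer there is one more tool, called after "Request:" as a command line: name --pt "numbers of a row" for each row, then --argument value for the rest. play_rows: Moves the arm, as the interface text tells. Its arguments: {"type":"object","properties":{"series":{"type":"array","items":{"type":"array","items":{"type":"number"}}},"gripper":{"type":"number"}},"required":["series"]}

```bash
mkdir -p pics
python3 - <<'E'
from bench import *
import cv2,json
for n in("top","scene"):
    d=get_image(n); cv2.imwrite(f"pics/{n}0.png",d["image"][:,:,::-1])
    print(n,{k:(v.tolist() if hasattr(v,'tolist') else v) for k,v in d.items() if k!="image"})
s=read_state();print(s["position"],s["ee_rot"],s["clock"])
E
```

```text
top {'fx': 380.6681973278569, 'fy': 380.6681973278569, 'cx': 275.9894401680897, 'cy': 210.41872484215344, 'eye': [458.29491397183335, 4.696024058364447, 1261.9231197071995], 'rotation': [0.7140115340535521, -0.698641577885209, 0.03501756242636648, -0.02934697957668033]}
scene {'fx': 437.76959936212677, 'fy': 437.76959936212677, 'cx': 278.86730681869716, 'cy': 204.27556907712193, 'eye': [1219.7498606516406, 28.263595644783987, 940.8801578825285], 'rotation': [0.655101096546295, 0.6825584543636485, -0.22787614610724186, -0.23028020261381574]}
[185.61209077 596.30303479 255.32761436] [ 9.88622727e-01 -1.50413168e-01 -9.68989849e-05  9.86428296e-04] 0.1
```

View pics/top0.png

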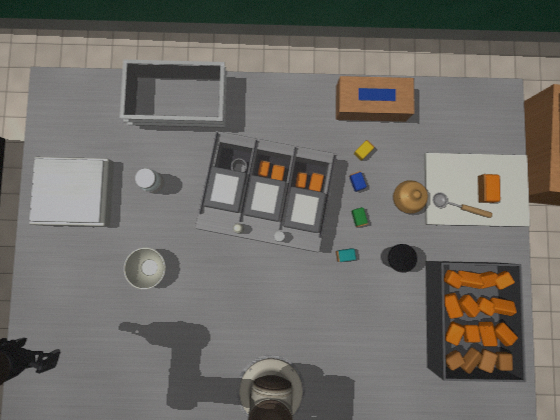

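View pics/scene0.png

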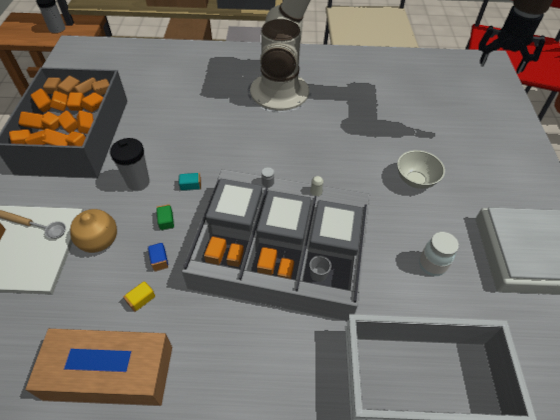

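The top view shows the cup in the left pan (239,165) and squash in the middle (272,171) and right (310,181) pans. Their covers are at (267,197) and (306,209). The shaker is at (238,228) and the tin at (279,237). Look-alikes to leave alone are the blue, green, yellow and turquoise cubes around (360,180), the squash in the big tray (480,320), and the piece on the board (490,188).

```bash
cat > h.py <<'E'
import numpy as np,cv2
from scipy.spatial.transform import Rotation as R
def ray(d,u,v,z):
    M=np.array(d["rotation"]); M=R.from_quat(M).as_matrix() if M.size==4 else M
    r=M@np.array([(u-d["cx"])/d["fx"],(v-d["cy"])/d["fy"],1.]); e=np.array(d["eye"])
    return (e+r*(z-e[2])/r[2])
def proj(d,p):
    M=R.from_quat(d["rotation"]).as_matrix(); c=M.T@(np.array(p)-d["eye"])
    return d["fx"]*c[0]/c[2]+d["cx"],d["fy"]*c[1]/c[2]+d["cy"]
E
python3 - <<'E'
from h import *; from bench import *
for n,(x0,y0,x1,y1) in (("top",(190,125,345,260)),("scene",(180,160,380,320))):
    d=get_image(n); im=d["image"]
    m=(im.min(2)>(165 if n=="top" else 150)).astype(np.uint8); 
    k,l,st,c=cv2.connectedComponentsWithStats(m[y0:y1,x0:x1])
    for i in range(1,k):
        if st[i,4]>15:
            u,v=c[i]+[x0,y0]; 
            cn=cv2.findContours((l==i).astype(np.uint8),0,2)[0][0]; r=cv2.minAreaRect(cn)
            print(n,st[i],np.round([u,v],1),"z116",ray(d,u,v,116).round(),"z130",ray(d,u,v,132).round(),np.round(r[2],1))
            if st[i,4]>300:
                b=cv2.boxPoints(r)+[x0,y0]; print([ray(d,*q,116)[:2].round() .tolist() for q in b])
    if n=="top": cv2.imwrite("pics/c0.png",cv2.resize(im[y0:y1,x0:x1,::-1],None,fx=4.4,fy=4.4,interpolation=cv2.INTER_CUBIC))
E
```

```text
top [ 21  49  27  30 591] [224.2 188.5] z116 [626. 155. 116.] z130 [624. 153. 132.] 11.3
[[592.0, 194.0], [673.0, 181.0], [662.0, 116.0], [580.0, 129.0]]
top [ 62  58  26  30 593] [264.4 197.4] z116 [602.  32. 116.] z130 [600.  32. 132.] 11.3
[[567.0, 72.0], [649.0, 58.0], [637.0, -8.0], [556.0, 7.0]]
top [102  69  26  31 583] [304.3 209. ] z116 [569. -89. 116.] z130 [568. -88. 132.] 9.9
[[534.0, -50.0], [616.0, -63.0], [606.0, -128.0], [524.0, -115.0]]
scene [82  7 12  9 83] [267.5 171.1] z116 [475. -14. 116.] z130 [489. -13. 132.] 90.0
scene [134  16   9   7  44] [318.2 178.8] z116 [494. 114. 116.] z130 [509. 112. 132.] 11.3
scene [ 36  25  37  31 818] [233.9 200.1] z116 [572. -90. 116.] z130 [585. -87. 132.] 11.3
[[607.0, -130.0], [520.0, -127.0], [536.0, -48.0], [621.0, -55.0]]
scene [ 86  37  36  33 861] [284.  212.9] z116 [605.  32. 116.] z130 [617.  31. 132.] 11.3
[[639.0, -10.0], [553.0, -0.0], [568.0, 73.0], [652.0, 60.0]]
scene [140  47  34  34 897] [336.8 223.4] z116 [629. 154. 116.] z130 [641. 152. 132.] 9.5
[[665.0, 113.0], [580.0, 126.0], [592.0, 198.0], [675.0, 181.0]]
scene [170 154  30   6 155] [364.3 316.9] z116 [856. 199. 116.] z130 [863. 196. 132.] 90.0
```

View pics/c0.png

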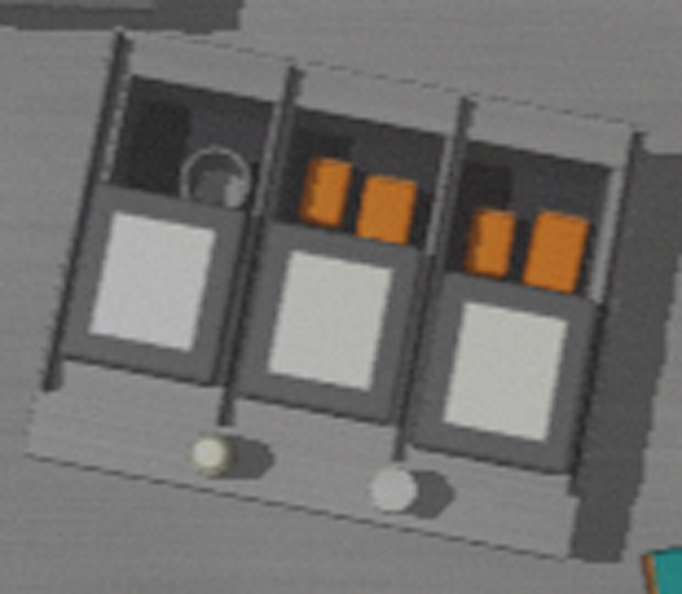

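The crop confirms it. The cup is under the left pan's open half (crop 215,178). The middle pan (360,200) and the right pan (530,245) each hold two orange pieces. The shaker is at (211,455) and the tin at (395,489). I'll close only the middle and right covers.

Run:
```python
from h import *; from bench import *
d=get_image("top")
P={}
for n,u,v,z in [("nl",27,457,85),("nr",568,558,85),("fl",122,35,90),("fr",640,132,85),
 ("gs1",225,420,95),("gs1f",293,70,95),("gs2",400,455,95),("gs2f",465,100,95),
 ("midface L",238,393,116),("midface R",390,420,116),("rfaceL",413,445,116),("rfaceR",567,470,116),("lfaceL",65,355,116),("shaker",211,453,135),("tin",393,489,130)]:
    P[n]=ray(d,u/4.4+190,v/4.4+125,z)[:2]; print(n,P[n].round())
for a,b in (("nr","nl"),("fr","fl"),("nr","fr"),("nl","fl"),("gs1","gs1f"),("gs2","gs2f"),("midface R","midface L"),("rfaceR","rfaceL")):
    q=P[b]-P[a]; print(a,b,np.degrees(np.arctan2(q[1],q[0])).round(1),np.hypot(*q).round())
a=np.radians(-9.9);X=np.array([np.cos(a),np.sin(a)]);Y=np.array([-X[1],X[0]])
for n,c in(("left",(627.5,154.5)),("mid",(603.5,32)),("right",(570,-89.5))):print(n,"sta",np.dot(c,X).round(1),np.dot(c,Y).round(1),"face",(c-62.5*X).round(1))
for n in("shaker","tin","nl","nr","fr","fl"):print(n,np.dot(P[n],X).round(1),np.dot(P[n],Y).round(1))
```

```text
nl [503. 241.]
nr [ 441. -139.]
fl [806. 185.]
fr [ 745. -187.]
gs1 [532. 103.]
gs1f [782.  62.]
gs2 [510. -20.]
gs2f [763. -61.]
midface L [549.  93.]
midface R [533. -12.]
rfaceL [516. -28.]
rfaceR [ 501. -134.]
lfaceL [573. 212.]
shaker [507. 108.]
tin [485. -15.]
nr nl 80.7 386.0
fr fl 80.7 377.0
nr fr -9.0 308.0
nl fl -10.6 308.0
gs1 gs1f -9.3 254.0
gs2 gs2f -9.2 256.0
midface R midface L 81.2 106.0
rfaceR rfaceL 82.0 107.0
left sta 591.6 260.1 face [565.9 165.2]
mid sta 589.0 135.3 face [541.9  42.7]
right sta 576.9 9.8 face [508.4 -78.8]
shaker 480.6 193.6
tin 480.7 68.9
nl 454.3 324.4
nr 458.2 -61.1
fr 766.4 -56.3
fl 762.2 320.7
```

Request:
play_rows --pt "16 -27.5 0 0 0 0.0665" --pt "16 -27.5 0 0 0 0.0665" --pt "16 -27.5 0 0 0 0.0665" --pt "16 -27.5 0 0 0 0.0665" --pt "16 -27.5 0 0 0 0.0665" --pt "16 -27.5 0 0 0 0.0665" --pt "16 -27.5 0 0 0 0.0665" --pt "16 -27.5 0 0 0 0.0665" --pt "16 -27.5 0 0 0 0.0665" --pt "16 -27.5 0 0 0 0.0665" --pt "16 -27.5 0 0 0 0.0665" --pt "16 -27.5 0 0 0 0.0665" --pt "16 -27.5 0 0 0 0.0665" --pt "16 -27.5 0 0 0 0.0665" --pt "16 -27.5 0 0 0 0.0665" --pt "16 -27.5 0 0 0 0.0665" --pt "16 -27.5 0 0 0 0.0665" --pt "16 -27.5 0 0 0 0.0665" --pt "16 -27.5 0 0 0 0.0665" --pt "16 -27.5 0 0 0 0.0665" --gripper 0

```text
clock: 1.92
position: [506.2, 45.2, 256.4]
ee_rot: [0.997, -0.081, 0.0, -0.0]
contact_force: [-0.4, 0.1, -0.5]
gripper_width: 0.2
grasp_force: 0.0
```

Request:
play_rows --pt "5 0 -20 0 0 0" --pt "0 0 -20 0 0 0" --pt "0 0 -20 0 0 0" --pt "0 0 0 0 0 0" --pt "0 0 0 0 0 0" --pt "0 0 0 0 0 0"

```text
clock: 2.42
position: [511.5, 47.0, 197.5]
ee_rot: [0.997, -0.081, 0.001, -0.0]
contact_force: [0.1, -0.5, 0.1]
gripper_width: 0.0
grasp_force: 0.0
```

Run:
```python
from h import *; from bench import *
s=read_state();print(s["position"],R.from_quat(s["ee_rot"]).as_matrix().round(3),s["contact_force"],s["gripper_width"],s["clock"])
d=get_image("scene");a=d["image"][110:260,170:370,::-1]
b=get_image("top")["image"][125:275,170:370,::-1]
cv2.imwrite("pics/c1.png",cv2.resize(np.hstack([a,b]),None,fx=2,fy=2,interpolation=cv2.INTER_CUBIC))
```

```text
[511.46924081  47.02567051 197.49279107] [[ 0.987 -0.161  0.002]
 [-0.161 -0.987  0.   ]
 [ 0.002 -0.    -1.   ]] [ 0.06166522 -0.54650307  0.06914584] 0.024117913303346807 2.4167
```

View pics/c1.png

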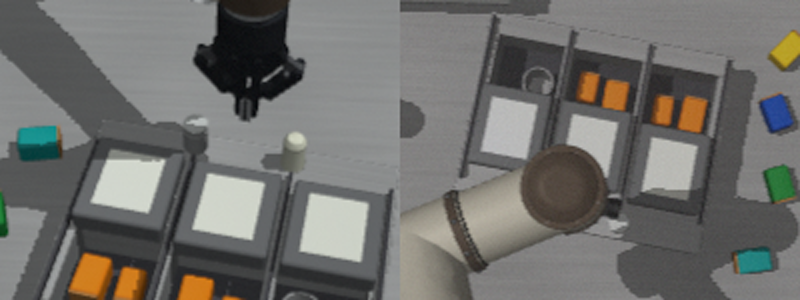

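The shut fingers stand on wide knuckles (crop 195–303 px), which could brush the shaker or tin. I'll turn the tool 90° so that they lie along the push direction.

```bash
python3 -c "
from bench import *;print(read_state()['joints'])"
```

```text
[ 4.08564124e-01  2.48367222e-01 -3.50177830e-01  4.76008559e-04
 -9.69280180e-01  1.00019011e+00]
```

Request:
play_rows --pt "0 0 0 0 0 -1" --pt "0 0 0 0 0 -1" --pt "0 0 0 0 0 -1" --pt "0 0 0 0 0 -1" --pt "0 0 0 0 0 -1" --pt "0 0 0 0 0 -1" --pt "0 0 0 0 0 -1" --pt "0 0 0 0 0 -1" --pt "0 0 0 0 0 -1" --pt "0 0 0 0 0 -1" --pt "0 0 0 0 0 -1" --pt "0 0 0 0 0 -1" --pt "0 0 0 0 0 -1" --pt "0 0 0 0 0 -1" --pt "0 0 0 0 0 -1" --pt "0 0 0 0 0 0" --pt "0 0 0 0 0 0"

```text
clock: 3.93
position: [511.1, 47.0, 197.3]
ee_rot: [-0.649, 0.761, -0.0, 0.001]
contact_force: [-0.1, -0.2, 0.3]
gripper_width: -0.4
grasp_force: 0.0
```

Request:
play_rows --pt "-6 1 -10 0 0 0" --pt "0 0 -15 0 0 0" --pt "0 0 -15 0 0 0" --pt "0 0 -10 0 0 0" --pt "0 0 0 0 0 0" --pt "0 0 0 0 0 0"

```text
clock: 4.43
position: [504.9, 47.8, 146.4]
ee_rot: [-0.648, 0.762, -0.0, -0.0]
contact_force: [0.4, 0.3, 0.6]
gripper_width: 0.2
grasp_force: 0.0
```

Run:
```python
from h import *; from bench import *
s=read_state();print(s["position"],R.from_quat(s["ee_rot"]).as_matrix().round(3),s["contact_force"],s["clock"])
d=get_image("scene");a=d["image"][110:260,170:370,::-1]
print(proj(d,s["position"]-[0,0,25]))
cv2.imwrite("pics/c2.png",cv2.resize(a,None,fx=4,fy=4,interpolation=cv2.INTER_CUBIC))
```

```text
[504.91322854  47.76674858 146.3783284 ] [[-0.16  -0.987 -0.   ]
 [-0.987  0.16  -0.   ]
 [ 0.001  0.    -1.   ]] [0.36008352 0.2563084  0.60230576] 4.4333
(np.float64(291.7779218206939), np.float64(179.54161644371922))
```

View pics/c2.png

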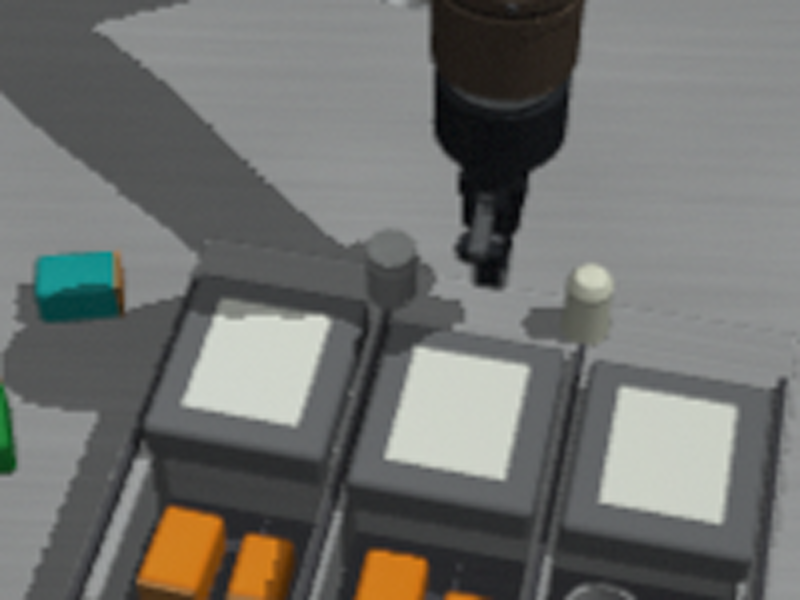

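Request:
play_rows --pt "0 0 -10 0 0 0" --pt "0 0 -7 0 0 0" --pt "0 0 0 0 0 0" --pt "6 -1 0 0 0 0" --pt "6 -1 0 0 0 0" --pt "6 -1 0 0 0 0" --pt "6 -1 0 0 0 0" --pt "6 -1 0 0 0 0" --pt "6 -1 0 0 0 0" --pt "6 -1 0 0 0 0" --pt "0 0 0 0 0 0"

```text
clock: 5.4
position: [547.9, 40.5, 129.2]
ee_rot: [-0.647, 0.762, -0.0, 0.0]
contact_force: [-0.9, -0.0, -0.7]
gripper_width: -0.1
grasp_force: 0.1
```

Run:
```python
from h import *; from bench import *
s=read_state();print(s["position"],s["contact_force"],s["clock"])
d=get_image("scene");a=d["image"][110:260,170:370,::-1]
cv2.imwrite("pics/c3.png",cv2.resize(a,None,fx=4,fy=4,interpolation=cv2.INTER_CUBIC))
```

```text
[547.88121013  40.52045169 129.24404627] [-0.91282501 -0.01810602 -0.66150989] 5.4
```

View pics/c3.png

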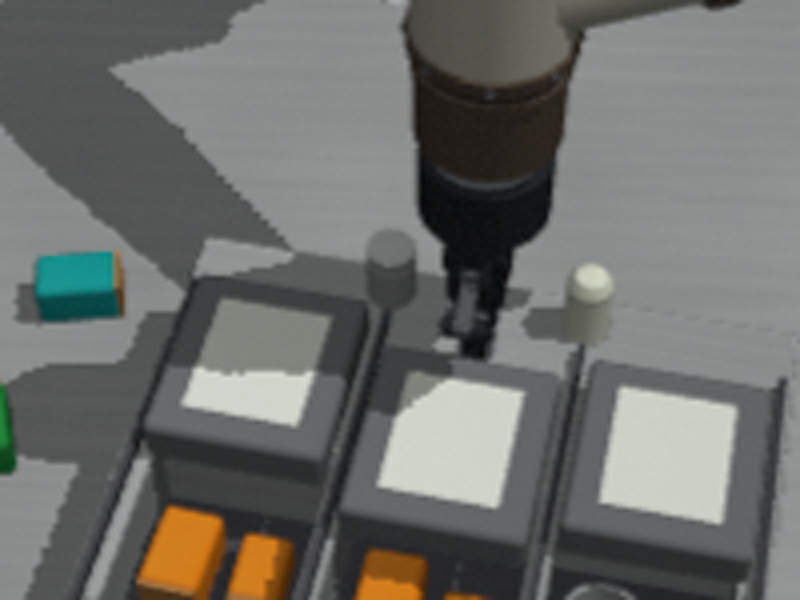

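The middle cover is moving cleanly, with its label now at (450,440). I'll keep pushing.

Request:
play_rows --pt "8 -1.3 0 0 0 0" --pt "8 -1.3 0 0 0 0" --pt "8 -1.3 0 0 0 0" --pt "8 -1.3 0 0 0 0" --pt "8 -1.3 0 0 0 0" --pt "6 -1 0 0 0 0" --pt "4 -0.6 0 0 0 0" --pt "4 -0.6 0 0 0 0" --pt "4 -0.6 0 0 0 0" --pt "0 0 0 0 0 0"

```text
clock: 6.28
position: [605.6, 31.2, 129.1]
ee_rot: [-0.647, 0.762, -0.0, 0.0]
contact_force: [-1.7, -0.7, -0.6]
gripper_width: -0.0
grasp_force: 0.7
```

Request:
play_rows --pt "3 -0.5 0 0 0 0" --pt "3 -0.5 0 0 0 0" --pt "3 -0.5 0 0 0 0" --pt "0 0 0 0 0 0"

```text
clock: 6.62
position: [614.3, 29.9, 129.2]
ee_rot: [-0.647, 0.762, -0.0, 0.0]
contact_force: [-1.3, -1.4, -0.4]
gripper_width: -0.1
grasp_force: 1.0
```

Request:
play_rows --pt "3 -0.5 0 0 0 0" --pt "3 -0.5 0 0 0 0" --pt "3 -0.5 0 0 0 0" --pt "0 0 0 0 0 0"

```text
clock: 6.95
position: [619.9, 28.8, 129.0]
ee_rot: [-0.647, 0.762, 0.002, -0.003]
contact_force: [-11.2, 2.5, 5.1]
gripper_width: 0.2
grasp_force: 5.9
```

Request:
play_rows --pt "2 -0.3 0 0 0 0" --pt "2 -0.3 0 0 0 0" --pt "0 0 0 0 0 0"

```text
clock: 7.2
position: [620.4, 28.6, 129.0]
ee_rot: [-0.647, 0.762, 0.005, -0.006]
contact_force: [-19.7, 7.4, 10.5]
gripper_width: 0.1
grasp_force: 10.7
```

Request:
play_rows --pt "2 -0.3 0 0 0 0" --pt "2 -0.3 0 0 0 0" --pt "0 0 0 0 0 0"

```text
clock: 7.45
position: [620.8, 28.5, 128.9]
ee_rot: [-0.647, 0.762, 0.008, -0.009]
contact_force: [-29.6, 9.3, 17.8]
gripper_width: -0.2
grasp_force: 15.8
```

Contact is firm at the stop. I'll back off, rise and go to the right cover.

Request:
play_rows --pt "-5 0.8 0 0 0 0" --pt "-10 1.6 0 0 0 0" --pt "-15 2.4 0 0 0 0" --pt "-20 3.2 0 0 0 0" --pt "0 0 20 0 0 0" --pt "0 0 25 0 0 0" --pt "0 0 25 0 0 0" --pt "-20 -20 0 0 0 0" --pt "-22 -22 0 0 0 0" --pt "-22 -22 0 0 0 0" --pt "-22 -22 0 0 0 0" --pt "-22 -22 0 0 0 0" --pt "0 0 0 0 0 0" --pt "0 0 0 0 0 0"

```text
clock: 8.62
position: [473.9, -73.4, 200.8]
ee_rot: [-0.647, 0.762, -0.002, 0.002]
contact_force: [0.4, 0.4, 0.2]
gripper_width: 0.3
grasp_force: 0.0
```

Run:
```python
from h import *; from bench import *
s=read_state();print(s["position"],s["ee_rot"],s["contact_force"],s["clock"])
d=get_image("scene");a=d["image"][110:260,170:370,::-1]
cv2.imwrite("pics/c4.png",cv2.resize(a,None,fx=4,fy=4,interpolation=cv2.INTER_CUBIC))
```

```text
[473.88632071 -73.41992283 200.77025133] [-0.64698569  0.76249652 -0.0017297   0.00236196] [0.36541035 0.36292954 0.22463624] 8.6167
```

View pics/c4.png

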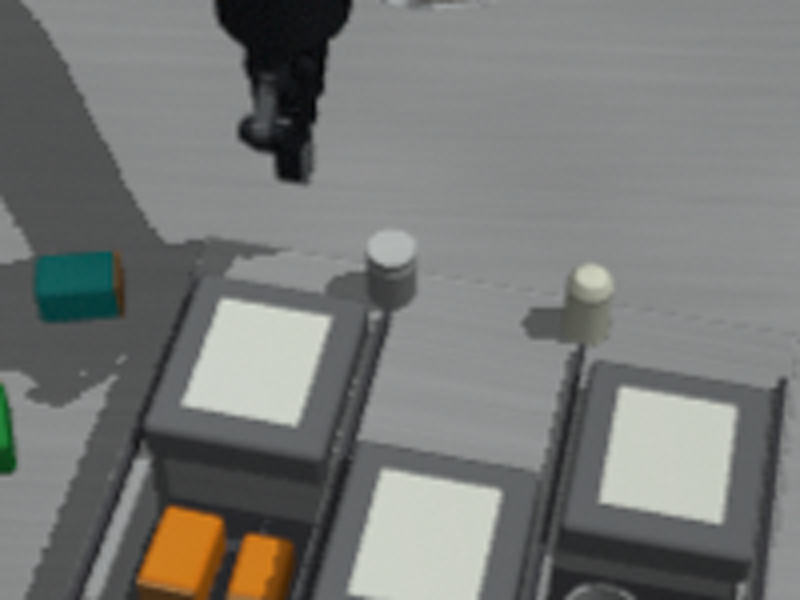

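The middle cover is shut, the bystanders haven't moved, and the fingers stand before the right cover (crop 293,180). I'll lower and push.

Request:
play_rows --pt "0 0 -20 0 0 0" --pt "0 0 -20 0 0 0" --pt "0 0 -20 0 0 0" --pt "0 0 -12 0 0 0" --pt "0 0 0 0 0 0" --pt "6 -1 0 0 0 0" --pt "6 -1 0 0 0 0" --pt "6 -1 0 0 0 0" --pt "6 -1 0 0 0 0" --pt "6 -1 0 0 0 0" --pt "6 -1 0 0 0 0" --pt "0 0 0 0 0 0"

```text
clock: 9.67
position: [510.0, -79.0, 127.5]
ee_rot: [-0.647, 0.762, -0.0, 0.0]
contact_force: [-0.5, 0.6, -0.1]
gripper_width: 0.2
grasp_force: 0.0
```

Request:
play_rows --pt "8 -1.3 0 0 0 0" --pt "8 -1.3 0 0 0 0" --pt "8 -1.3 0 0 0 0" --pt "8 -1.3 0 0 0 0" --pt "8 -1.3 0 0 0 0" --pt "8 -1.3 0 0 0 0" --pt "8 -1.3 0 0 0 0" --pt "6 -1 0 0 0 0" --pt "4 -0.6 0 0 0 0" --pt "4 -0.6 0 0 0 0" --pt "4 -0.6 0 0 0 0" --pt "4 -0.6 0 0 0 0" --pt "0 0 0 0 0 0"

```text
clock: 10.75
position: [587.7, -91.2, 127.1]
ee_rot: [-0.647, 0.762, -0.0, 0.0]
contact_force: [-2.5, -0.5, 0.2]
gripper_width: 0.3
grasp_force: 0.8
```

Request:
play_rows --pt "3 -0.5 0 0 0 0" --pt "3 -0.5 0 0 0 0" --pt "3 -0.5 0 0 0 0" --pt "0 0 0 0 0 0"

```text
clock: 11.08
position: [596.5, -92.7, 127.2]
ee_rot: [-0.647, 0.762, -0.0, 0.0]
contact_force: [-2.1, -1.8, -1.3]
gripper_width: 0.0
grasp_force: 1.0
```

Request:
play_rows --pt "3 -0.5 0 0 0 0" --pt "3 -0.5 0 0 0 0" --pt "2 -0.3 0 0 0 0" --pt "0 0 0 0 0 0"

```text
clock: 11.42
position: [599.1, -93.2, 127.1]
ee_rot: [-0.647, 0.762, 0.004, -0.004]
contact_force: [-15.4, 5.7, 8.2]
gripper_width: 0.0
grasp_force: 7.8
```

Request:
play_rows --pt "2 -0.3 0 0 0 0" --pt "2 -0.3 0 0 0 0" --pt "0 0 0 0 0 0"

```text
clock: 11.67
position: [599.4, -93.3, 127.1]
ee_rot: [-0.647, 0.762, 0.007, -0.007]
contact_force: [-23.1, 8.8, 15.4]
gripper_width: -0.4
grasp_force: 12.4
```

Request:
play_rows --pt "2 -0.3 0 0 0 0" --pt "2 -0.3 0 0 0 0" --pt "0 0 0 0 0 0"

```text
clock: 11.92
position: [599.8, -93.4, 127.0]
ee_rot: [-0.647, 0.763, 0.01, -0.01]
contact_force: [-31.3, 11.8, 20.8]
gripper_width: 0.2
grasp_force: 17.1
```

The stop is where predicted (599.4, -94.4). I'll retreat.

Request:
play_rows --pt "-5 0.8 0 0 0 0" --pt "-10 1.6 0 0 0 0" --pt "-15 2.4 0 0 0 0" --pt "-20 3.2 0 0 0 0" --pt "0 0 20 0 0 0" --pt "0 0 25 0 0 0" --pt "0 0 30 0 0 0" --pt "-30 0 20 0 0 0" --pt "-35 0 10 0 0 0" --pt "-35 0 0 0 0 0" --pt "-35 0 0 0 0 0" --pt "0 0 0 0 0 0" --pt "0 0 0 0 0 0" --pt "0 0 0 0 0 0"

```text
clock: 13.08
position: [428.7, -87.0, 233.7]
ee_rot: [-0.648, 0.762, -0.002, 0.002]
contact_force: [-0.2, 0.5, -0.6]
gripper_width: -0.2
grasp_force: 0.0
```

Run:
```python
from h import *; from bench import *
s=read_state();print(s["position"],s["contact_force"],s["clock"])
d=get_image("scene");a=d["image"][150:310,170:380,::-1]
cv2.imwrite("pics/c5.png",cv2.resize(a,None,fx=3.7,fy=3.7,interpolation=cv2.INTER_CUBIC))
im=d["image"][160:320,180:380]
k,l,st,c=cv2.connectedComponentsWithStats((im.min(2)>150).astype(np.uint8))
X=np.array([.987,-.161])
for i in range(1,k):
    if st[i,4]>30:
        u,v=c[i]+[180,160];p=ray(d,u,v,116)[:2];print(st[i,4],p.round(1),"sta",p@X)
```

```text
[428.72907127 -87.017167   233.73780043] [-0.17409044  0.47813304 -0.5897117 ] 13.0833
83 [474.9 -14.1] sta 471.0448921255036
43 [494.2 113.7] sta 469.50891438888874
899 [629.2 154.4] sta 596.1978035189424
989 [ 674.5 -107. ] sta 682.9240779918767
1022 [695.5  16.2] sta 683.8328589776655
156 [855.8 198.9] sta 812.6208257050369
```

View pics/c5.png

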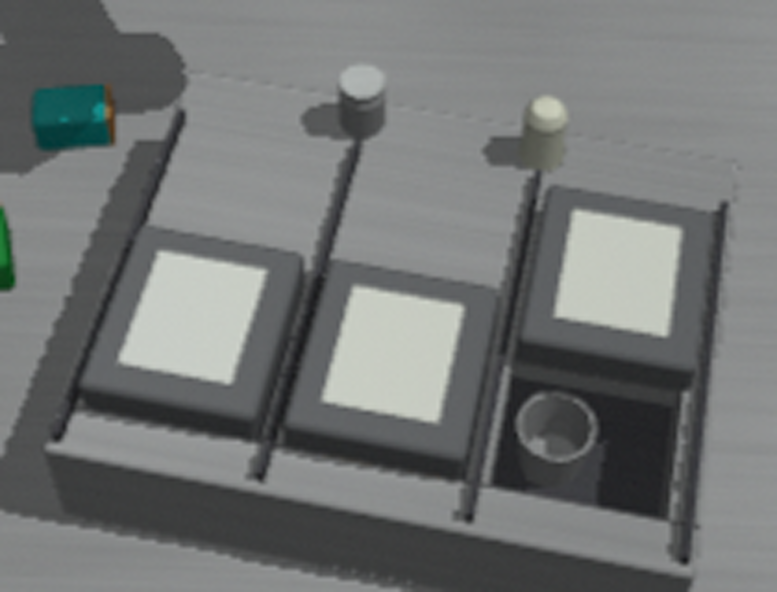

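Both squash covers are shut, level with each other. The cup's cover, the tin and the shaker haven't moved, so I'll hand in.

```bash
python3 -c "
from bench import *;print(job_done())"
```

```text
the job is handed in; nothing more can be done
None
```

I pushed the middle and right covers shut against their stops; the left cover (the cup's pan), the tin and the shaker stayed where they were, and I handed the job in at about 13 s.

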